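# Restock the spice rack behind the jars in use

## Task

The refills for the spice rack have come in the cardboard tray, one for each of the four jars and bottles on the rack's front step. Stand each refill upright in the bay on the raised back step directly behind the one of the same kind, setting it down rather than dropping it, and leave the front row standing where it is.

Things in the scene. Friction and masses are not known exactly. Their poses are not given: they have to be found in the camera images.
- rack: wooden two-step rack, fixed, 160 (x) by 264 mm (y). Origin: centre of underside; x points from the low front step to the raised back step. Front step at x -40 mm, floor 14 mm up; back step at x +40, floor 64 up, empty at the start. Each has 4 bays at y -96, -32, 32, 96 mm, inside 59 mm wide, 66 deep, with rails and dividers 16 mm high round them. Front and back bay of one y form a column.
- tray: open cardboard delivery tray, fixed, 74 mm (its x) by 264 mm (its y). Origin: centre of its underside, z up. Floor 4 mm thick; four cells in a row along y, about 64 mm apart, divided by walls 26 mm high; the two ends are 48 mm high. It holds the refills, one in each cell, in any order.
- refill_straight: the refill: straight-sided spice jar with a broad flat red cap as wide as the jar, 45 mm across, 106 mm tall (glass below 85 mm, cap above); 0.05 to 0.16 kg. Starts upright in a cell of the cardboard tray. Origin: centre of its underside, z up along its axis.
- refill_squat: the refill: spice jar, white, a little stouter and shorter, with a flat white shaker lid as wide as the jar, 47 mm across, 98 mm tall (lid above 77 mm); 0.05 to 0.16 kg. Starts upright in a cell of the cardboard tray. Origin: centre of its underside, z up along its axis.
- refill_shaker: the refill: waisted salt shaker with a domed, perforated grey cap, 44 mm across at the foot, 90 mm tall; the cap is 34 mm across and begins 66 mm up; 0.05 to 0.16 kg. Starts upright in a cell of the cardboard tray. Origin: centre of its underside, z up along its axis.
- refill_dropper: the refill: small amber dropper bottle, the slimmest of the four: body 33 mm across up to 65 mm, then a black collar 24 mm across from 62 to 77 mm and a narrow rubber bulb 13 mm across up to 102 mm; 0.05 to 0.16 kg. Starts upright in a cell of the cardboard tray. Origin: centre of its underside, z up along its axis.
- front_straight: the one in use, same kind and size as refill_straight: straight-sided spice jar with a broad flat red cap as wide as the jar, 45 mm across, 106 mm tall (glass below 85 mm, cap above). Stands loose and upright in a front bay of the rack, any of the four. Origin: centre of its underside, z up along its axis.
- front_squat: the one in use, same kind and size as refill_squat: spice jar, white, a little stouter and shorter, with a flat white shaker lid as wide as the jar, 47 mm across, 98 mm tall (lid above 77 mm). Stands loose and upright in a front bay of the rack, any of the four. Origin: centre of its underside, z up along its axis.
- front_shaker: the one in use, same kind and size as refill_shaker: waisted salt shaker with a domed, perforated grey cap, 44 mm across at the foot, 90 mm tall; the cap is 34 mm across and begins 66 mm up. Stands loose and upright in a front bay of the rack, any of the four. Origin: centre of its underside, z up along its axis.
- front_dropper: the one in use, same kind and size as refill_dropper: small amber dropper bottle, the slimmest of the four: body 33 mm across up to 65 mm, then a black collar 24 mm across from 62 to 77 mm and a narrow rubber bulb 13 mm across up to 102 mm. Stands loose and upright in a front bay of the rack, any of the four. Origin: centre of its underside, z up along its axis.

How it is judged:
At the end, for the whole second after the job is handed in: Each refill stands upright (0.1 rad), released and at rest on the floor of the back bay (within 6 mm in height, 20 mm front to back, 18 mm sideways of its centre) in the same column as the front one of its kind; the front ones stand upright, at rest, within 20 mm of their start (x of refill_straight in the frame of rack between 0.02 and 0.06 m and z of refill_straight in the frame of rack between 0.058 and 0.07 m and ((y of refill_straight in the frame of rack between -0.114 and -0.078 m and y of front_straight in the frame of rack between -0.114 and -0.078 m) or (y of refill_straight in the frame of rack between -0.05 and -0.014 m and y of front_straight in the frame of rack between -0.05 and -0.014 m) or (y of refill_straight in the frame of rack between 0.014 and 0.05 m and y of front_straight in the frame of rack between 0.014 and 0.05 m) or (y of refill_straight in the frame of rack between 0.078 and 0.114 m and y of front_straight in the frame of rack between 0.078 and 0.114 m)) and angle between each of refill_straight, front_straight, refill_squat, front_squat, refill_shaker, front_shaker, refill_dropper, front_dropper's own z axis and vertical below 0.1 rad and linear speed of each of refill_straight, front_straight, refill_squat, front_squat, refill_shaker, front_shaker, refill_dropper, front_dropper below 0.03 m/s and contact force between each of refill_straight, refill_squat, refill_shaker, refill_dropper and the fingers below 0.1 N and distance of each of front_straight, front_squat, front_shaker, front_dropper from where it was at the start of the episode below 0.02 m and x of refill_squat in the frame of rack between 0.02 and 0.06 m and z of refill_squat in the frame of rack between 0.058 and 0.07 m and ((y of refill_squat in the frame of rack between -0.114 and -0.078 m and y of front_squat in the frame of rack between -0.114 and -0.078 m) or (y of refill_squat in the frame of rack between -0.05 and -0.014 m and y of front_squat in the frame of rack between -0.05 and -0.014 m) or (y of refill_squat in the frame of rack between 0.014 and 0.05 m and y of front_squat in the frame of rack between 0.014 and 0.05 m) or (y of refill_squat in the frame of rack between 0.078 and 0.114 m and y of front_squat in the frame of rack between 0.078 and 0.114 m)) and x of refill_shaker in the frame of rack between 0.02 and 0.06 m and z of refill_shaker in the frame of rack between 0.058 and 0.07 m and ((y of refill_shaker in the frame of rack between -0.114 and -0.078 m and y of front_shaker in the frame of rack between -0.114 and -0.078 m) or (y of refill_shaker in the frame of rack between -0.05 and -0.014 m and y of front_shaker in the frame of rack between -0.05 and -0.014 m) or (y of refill_shaker in the frame of rack between 0.014 and 0.05 m and y of front_shaker in the frame of rack between 0.014 and 0.05 m) or (y of refill_shaker in the frame of rack between 0.078 and 0.114 m and y of front_shaker in the frame of rack between 0.078 and 0.114 m)) and x of refill_dropper in the frame of rack between 0.02 and 0.06 m and z of refill_dropper in the frame of rack between 0.058 and 0.07 m and ((y of refill_dropper in the frame of rack between -0.114 and -0.078 m and y of front_dropper in the frame of rack between -0.114 and -0.078 m) or (y of refill_dropper in the frame of rack between -0.05 and -0.014 m and y of front_dropper in the frame of rack between -0.05 and -0.014 m) or (y of refill_dropper in the frame of rack between 0.014 and 0.05 m and y of front_dropper in the frame of rack between 0.014 and 0.05 m) or (y of refill_dropper in the frame of rack between 0.078 and 0.114 m and y of front_dropper in the frame of rack between 0.078 and 0.114 m))); the robot touches nothing.
It fails at once if a jar of the front row was knocked over or lifted away (angle between any of front_straight, front_squat, front_shaker, front_dropper's own z axis and vertical above 0.5 rad or distance of any of front_straight, front_squat, front_shaker, front_dropper from where it was at the start of the episode above 0.05 m).
It fails at once if a refill was dropped instead of being set down ((linear speed of refill_straight above 0.7 m/s and contact force between refill_straight and the fingers below 0.02 N) or (linear speed of refill_squat above 0.7 m/s and contact force between refill_squat and the fingers below 0.02 N) or (linear speed of refill_shaker above 0.7 m/s and contact force between refill_shaker and the fingers below 0.02 N) or (linear speed of refill_dropper above 0.7 m/s and contact force between refill_dropper and the fingers below 0.02 N)).
It also fails if it takes over 104 s, if anything falls off the work surface, if the arm or the gripper's body presses on something with over 40 N, if the wrist force passes 120 N, or if a joint passes its speed limit or range.

## Robot

A 7-joint arm with a two-finger parallel gripper is mounted at the origin on a cart in front of the work surface, level with it; the furniture and walls round the work are solid. World frame = base frame: x ahead of the robot, y to its left, z up, the work surface at z = 0. Lengths are in m, angles in rad, forces in N, time in s.
With the tool pointing down it reaches from about 0.425 to 0.875 m from the base axis. Payload 4.7 kg.
Tool frame: the origin (TCP) lies midway between the tips of the shut fingers; the grasp point (between the pads) lies 19 mm behind it (grip_point_offset is the distance from the TCP to the grasp point, in m); z points along the fingers, y is the line along which they close (so a half turn about z gives the same grasp; the last joint's range is limited). The gripper opens to 87 mm and grips with 3 to 60 N. Pads are 19 mm wide; open, the fingers measure 117 mm over their backs; the gripper's body (75 mm by 190 mm) begins 51 mm behind the grasp point.
Start: joints at [-1.118, 0.321, -0.07, 1.45, 0.023, 1.371, -0.057], TCP at [0.276, 0.588, 0.223] pointing down, gripper open.
Joint ranges: [-2.86, 2.86], [-0.3, 2.09], [-1.38, 1.24], [0.06, 2.45], [-1.56, 4.7], [0.09, 2.05], [-2.69, 2.69]. Speed limits (rad/s): [2.57, 2.57, 3.14, 3.14, 3.14, 3.14, 3.14].

## Interface

Orientations are given as a unit quaternion [w, x, y, z].
In Python, from cell import * gives the robot as it stands. Calls block until the motion is done:
- move_pose(position, orientation): joint-space move of the TCP to a pose.
- move_straight(position, orientation=None, vel=0.15): straight line of the TCP; orientation=None keeps the orientation; vel is the mean speed in m/s.
- goto_joints(angles): joint-space move.
- gripper_open() and close_gripper(newtons=None): open the fingers fully, or close them until they stop; newtons is the grip in N (None keeps the last).
- pause(seconds).
- inverse_kinematics(position, orientation): joint angles nearest the present ones, or None.
- camera(name): name is "scene" or "side" or "wrist"; returns a dict with "pixels" (384x512x3 uint8, red, green, blue), "depth" (384x512 float32, m along the optical axis (not along the pixel's ray), 0 where there is no reading), "fx", "fy", "cx", "cy" (pixels), "R" (3x3) and "t" (3): a world point X has camera coordinates R X + t. Camera axes: x right, y down, z forward; pixel columns grow to the right and rows downward; lengths in m; the calibration is good to about 2 mm. The wrist camera is an equidistant fisheye: a pixel r from the principal point sees the ray r / f radians off the axis. A picture is of the moment at which its call begins.
A pose or a line that the arm cannot do raises Unreachable and nothing moves.
- sign_off(): hands the job in; it is judged then, once.
Trained networks look in a picture, given as the dict that the camera call returned (one of the last four; its "shot" number tells which), for a name from the list of things; names that differ only in an ending like _2 or _b are one class to them, and where a whole thing is asked for, a point or a joint stands for the part that bears it (a point fixed in the world has none). Each returns a list of dicts, best first, with "conf" (0 to 1); they miss things now and then, are a little off and sometimes report something else, mostly with a low value. They report only what shows in the picture. A call takes as long as a camera call.
- recognise(picture, thing): "extent" ([left, top, width, height] as shares, 0 to 1, of the picture: columns of its width, rows of its height, round what is visible of it).
- regions_of(picture, thing): "pixels" (384x512 bool, what is visible of it) and "extent" ([left, top, width, height] as shares, 0 to 1, of the picture: columns of its width, rows of its height, round what is visible of it).
- pinpoint(picture, thing): "centre" ([row, column] as shares, 0 to 1, of the picture: columns of its width, rows of its height: a listed point, or the origin of a listed thing).
Readings, each from a call of its own:
- get_clock(): time.
- get_joints(): joint angles.
- get_joint_vel(): joint speeds.
- get_joint_efforts(): joint torques, N m.
- get_tool_pos(): TCP position.
- get_orientation(): TCP orientation.
- get_wrist_force(): force on the tool from outside, world axes, zero at the start.
- get_ft_torque(): the same for the moment, N m.
- get_grip_width(): opening from 0.0 (shut) to 1.0 (fully open).
- get_finger_force(): force on a finger pad.
Only numpy, scipy, OpenCV 4.12 (cv2) and the standard library are available. Lean on these libraries where they do the work, as an engineer would, in place of code of your own. Each camera call takes 0.05 s, during which the arm holds its last target. There are 200 camera calls.

## Working session

There is one attempt and no reset: what is moved stays moved. The work goes in short steps, each a Python script; the robot and the scene stay as the last script left them, time stands still between calls to the robot, and variables do not carry over. Pictures are saved under pics/ and viewed, at most 14 in all, crops included, and the job is handed in when it is done.

```bash
ls; mkdir -p pics
python3 - <<'E'
from cell import *
import cv2,numpy as np
a=camera("scene");b=camera("side")
for n,p in(("scene",a),("side",b)):
    cv2.imwrite(f"pics/{n}0.png",p["pixels"][:,:,::-1]); print(n,p["fx"],p["cx"],-np.array(p["R"]).T@p["t"],np.array(p["R"]).round(2).tolist())
    np.savez(f"{n}.npz",**{k:v for k,v in p.items()})
print(get_orientation(),get_clock())
E
```

```text
cell.py
pics
scene 353.40357151075847 255.17850325712612 [0.05762872 0.46121149 0.62118061] [[-0.69, -0.72, 0.02], [-0.49, 0.45, -0.75], [0.53, -0.53, -0.66]]
side 396.580893066456 260.65218968953786 [ 0.40702641 -0.8453854   0.59637592] [[0.99, -0.13, 0.01], [-0.06, -0.52, -0.85], [0.11, 0.84, -0.53]]
[-1.29535785e-04  2.17619265e-01  9.76033366e-01 -8.40683341e-04] 0.1
```

View pics/scene0.png

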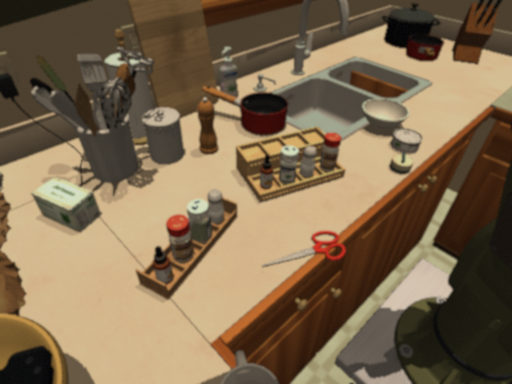

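View pics/side0.png

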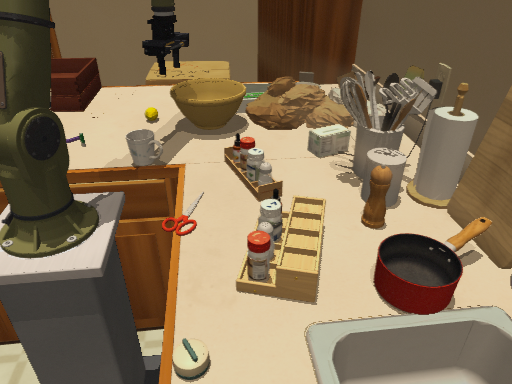

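The scene view shows the tray at about (190,245), holding dropper, red straight, squat and shaker from near to far. The rack is at (290,165), and its front row from the left is dropper, squat, shaker, straight. Next I'll measure positions from the depth data.

```bash
cat > h.py <<'E'
from cell import *
import numpy as np,cv2
from scipy.optimize import least_squares
def cloud(p):
    d=p["depth"];v,u=np.indices(d.shape)
    c=np.stack([(u-p["cx"])*d/p["fx"],(v-p["cy"])*d/p["fy"],d],-1)
    return (c-np.array(p["t"]))@np.array(p["R"])
def axis(P,r,c):
    # circle of known radius through surface points seen from camera position c
    m=P.mean(0)[:2];d=(m-c[:2])/np.linalg.norm(m-c[:2])
    s=least_squares(lambda q:np.hypot(*(P[:,:2]-q).T)-r,m+d*r*.7,loss="soft_l1",f_scale=.002)
    return s.x,np.abs(s.fun).mean()
E
python3 - <<'E'
from h import *
spec={"straight":(.0225,.02,.10),"squat":(.0235,.02,.09),"shaker":(.017,.067,.08),"dropper":(.0165,.02,.058)}
for cn in("scene","side"):
    p=camera(cn);W=cloud(p);C=-np.array(p["R"]).T@p["t"];ok=p["depth"]>0
    for k,(r,lo,hi) in spec.items():
        for w,z0 in(("refill_",.004),("front_",.014)):
            for o in regions_of(p,w+k)[:2]:
                if o["conf"]<.3: continue
                m=cv2.erode(o["pixels"].astype(np.uint8),np.ones((3,3)))>0
                P=W[m&ok];P=P[(P[:,2]>z0+lo)&(P[:,2]<z0+hi)]
                if len(P)<8: print(cn,w+k,o["conf"],len(P));continue
                print(cn,w+k,round(o["conf"],2),len(P),*[np.round(x,4) for x in axis(P,r,C)],np.round(o["extent"],2))
    for k,bands in(("tray",((.024,.034),(.042,.056))),("rack",((.024,.036),(.072,.088)))):
        o=regions_of(p,k)
        if not o: print(cn,k,"none");continue
        P=W[o[0]["pixels"]&ok]
        for b in bands:
            Q=P[(P[:,2]>b[0])&(P[:,2]<b[1])]
            if len(Q)>10:
                (x,y),s,a=cv2.minAreaRect((Q[:,:2]*1000).astype(np.float32)); print(cn,k,round(o[0]["conf"],2),b,len(Q),np.round([x,y,*s,a],1))
        np.save(f"{cn}_{k}.npy",P)
E
```

```text
scene refill_straight 0.87 517 [0.5105 0.2273] 0.0008 [0.34 0.56 0.04 0.13]
scene front_straight 0.74 354 [ 0.4838 -0.2473] 0.0012 [0.62 0.34 0.04 0.11]
scene refill_squat 0.86 472 [0.5273 0.1645] 0.0013 [0.36 0.52 0.05 0.11]
scene refill_squat 0.41 422 [0.4748 0.2899] 0.0636 [0.27 0.53 0.2  0.25]
scene front_squat 0.56 339 [ 0.5257 -0.123 ] 0.0016 [0.54 0.37 0.05 0.11]
scene refill_shaker 0.96 62 [0.5469 0.104 ] 0.0009 [0.41 0.49 0.03 0.09]
scene refill_shaker 0.47 47 [ 0.5048 -0.1831] 0.001 [0.58 0.38 0.04 0.09]
scene front_shaker 0.78 51 [ 0.5046 -0.1835] 0.0012 [0.58 0.38 0.04 0.08]
scene refill_dropper 0.93 202 [0.486  0.2892] 0.0006 [0.29 0.64 0.05 0.1 ]
scene front_dropper 0.76 141 [ 0.5471 -0.065 ] 0.0008 [0.51 0.41 0.02 0.09]
scene tray 0.66 (0.024, 0.034) 284 [516.1 197.4  74.5 262.8  17.3]
scene tray 0.66 (0.042, 0.056) 122 [514.  196.7  71.2 263.3  16.9]
scene rack 0.95 (0.024, 0.036) 577 [ 551.1 -165.3  264.8  158.    71.3]
scene rack 0.95 (0.072, 0.088) 588 [ 565.5 -168.7  262.6  133.6   70.9]
side refill_straight 0.64 153 [0.5107 0.227 ] 0.0015 [0.46 0.35 0.04 0.1 ]
si
[... 278 characters left out ...]
  0.52 0.05 0.11]
side refill_shaker 0.6 46 [0.548  0.1045] 0.0013 [0.51 0.42 0.03 0.07]
side refill_shaker 0.38 91 [ 0.5257 -0.1333] 0.0024 [0.49 0.52 0.06 0.11]
side front_shaker 0.73 21 [ 0.5053 -0.1838] 0.001 [0.51 0.58 0.03 0.1 ]
side refill_dropper 0.58 56 [0.4861 0.2878] 0.0014 [0.46 0.35 0.01 0.07]
side front_dropper 0.72 112 [0.5252 0.1553] 0.0015 [0.49 0.38 0.03 0.08]
side front_dropper 0.63 0
side tray 0.79 (0.024, 0.034) 148 [513.4 192.3  71.2 268.   19.2]
side tray 0.79 (0.042, 0.056) 62 [516.2 193.8  74.3 266.3  18.1]
side rack 0.93 (0.024, 0.036) 569 [ 5.120e+02 -1.777e+02  1.489e+02  2.818e+02  3.000e-01]
side rack 0.93 (0.072, 0.088) 1107 [ 585.5 -178.4  267.8   90.9   71.4]
```

```bash
cat >> h.py <<'E'
from scipy.spatial.transform import Rotation as Ro
def q(th):
    c,s=np.cos(th),np.sin(th)
    return np.roll(Ro.from_matrix(np.array([[-s,c,0],[c,s,0],[0,0,-1]])).as_quat(),1)
TH,RH=np.radians(17.1),np.radians(-19.0); RC=np.array([.5518,-.1660])
def bay(y,x=.04):
    c,s=np.cos(RH),np.sin(RH); return RC+[c*x-s*y,s*x+c*y]
# refill: tray xy, grasp height above base, column y
J={"straight":((.5106,.2272),.084,-.096),"squat":((.5277,.1641),.076,.032),
   "shaker":((.5475,.1043),.073,-.032),"dropper":((.486,.2886),.060,.096)}
def tcp(xy,base,g): return [*xy,base+g-.019]
def do(k):
    (xy,g,y)=J[k];b=bay(y)
    move_pose(tcp(xy,.13,g),q(TH)); move_straight(tcp(xy,.004,g),vel=.12)
    close_gripper(15); w=get_grip_width()
    move_straight(tcp(xy,.16,g),vel=.15); print(k,"width",w,get_grip_width(),get_finger_force())
    move_straight(tcp(b,.16,g),q(RH),vel=.2)
    move_straight(tcp(b,.075,g),vel=.12); move_straight(tcp(b,.0655,g),vel=.03)
    print("F",np.round(get_wrist_force(),1)); pause(.3); gripper_open(); pause(.2)
    move_straight(tcp(b,.17,g),vel=.15); print(get_clock())
def snap(cn,n,s=1,crop=None):
    p=camera(cn);im=p["pixels"][:,:,::-1]
    if crop: a,b,c,d=crop; im=im[b:d,a:c]
    cv2.imwrite(f"pics/{n}.png",cv2.resize(im,None,fx=s,fy=s)); return p
E
python3 - <<'E'
from h import *
for k in J: print(k,bay(J[k][2]).round(3))
for n in("scene","side"):
    p=np.load(n+".npz");P=cloud(p)[p["depth"]>0]
    m=(P[:,0]>.35)&(P[:,0]<.85)&(P[:,1]>-.45)&(P[:,1]<.4)&(P[:,2]>.13)&(P[:,2]<.4)
    h=P[m]; g=np.unique(np.c_[(h[:,:2]/.04).round()*.04,h[:,2:].round(2)],axis=0)
    for c in np.unique(g[:,:2],axis=0): print(n,c.round(2),g[(g[:,:2]==c).all(1),2].max().round(2),end="; ")
do("straight")
snap("side","s1",3,(220,120,400,310))
E
```

```text
straight [ 0.558 -0.27 ]
squat [ 0.6   -0.149]
shaker [ 0.579 -0.209]
dropper [ 0.621 -0.088]
scene [ 0.76 -0.08] 0.15; scene [ 0.76 -0.04] 0.15; scene [0.76 0.16] 0.3; scene [0.76 0.2 ] 0.3; scene [0.76 0.28] 0.28; scene [ 0.8  -0.08] 0.17; scene [ 0.8  -0.04] 0.16; scene [0.8 0. ] 0.13; scene [0.8  0.04] 0.13; scene [0.8  0.08] 0.29; scene [0.8  0.12] 0.29; scene [0.8  0.16] 0.3; scene [0.8 0.2] 0.3; scene [0.8  0.24] 0.3; scene [0.8  0.28] 0.28; scene [0.84 0.  ] 0.13; scene [0.84 0.04] 0.29; scene [0.84 0.08] 0.3; scene [0.84 0.16] 0.25; scene [0.84 0.2 ] 0.26; scene [0.84 0.24] 0.27; scene [0.84 0.28] 0.28; side [ 0.76 -0.08] 0.15; side [ 0.76 -0.04] 0.14; side [0.76 0.16] 0.3; side [0.76 0.2 ] 0.3; side [0.76 0.28] 0.28; side [ 0.8  -0.08] 0.17; side [ 0.8  -0.04] 0.16; side [0.8 0. ] 0.13; side [0.8  0.04] 0.13; side [0.8  0.08] 0.13; side [0.8  0.12] 0.29; side [0.8  0.16] 0.3; side [0.8 0.2] 0.29; side [0.8  0.24] 0.3; side [0.8  0.28] 0.28; side [ 0.84 -0.08] 0.14; side [0.84 0.  ] 0.14; side [0.84 0.04] 0.29; side [0.84 0.08] 0.3; side [0.84 0.12] 0.23; side [0.84 0.16] 0.27; side [0.84 0.2 ] 0.23; side [0.84 0.24] 0.28; side [0.84 0.28] 0.28; straight width 0.5067096813534381 0.5022015245095972 14.99911756021902
F [ 0.1 -0.2 -0.9]
12.275
```

View pics/s1.png

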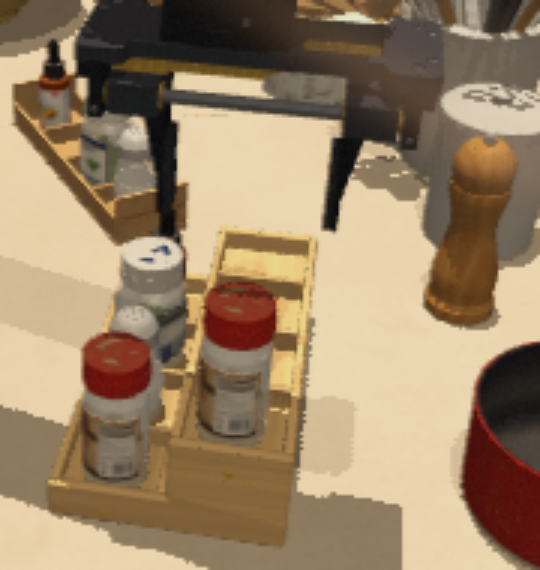

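The crop shows refill_straight upright in its back bay at (240,360), directly behind front_straight at (115,405), and nothing else was disturbed. Next are the shaker and the squat jar.

Run:
```python
from h import *
do("shaker"); do("squat")
snap("side","s2",3,(220,120,400,310))
```

```text
shaker width 0.3911019163181355 0.38960914723487733 14.60903110462823
F [ 1.  -0.3 -1. ]
22.55
squat width 0.5783958333448477 0.5725581183223962 14.990490233176388
F [-0.1  0.  -1.8]
32.4
```

View pics/s2.png

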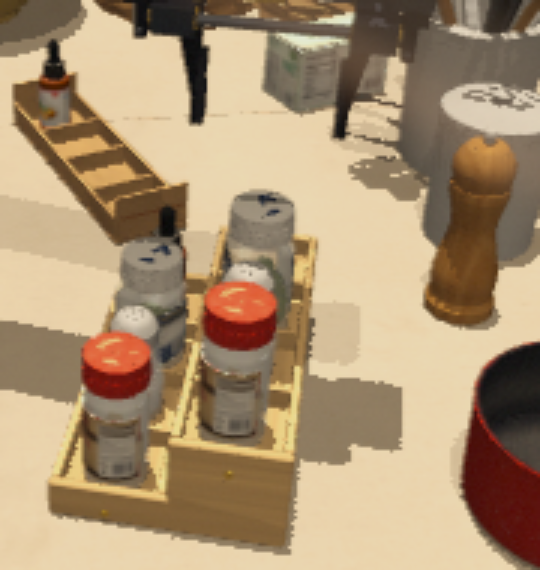

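The shaker at (248,285) and the squat jar at (262,235) stand behind their matches. The dropper is the only refill left in the tray, at (55,90).

Run:
```python
from h import *
do("dropper")
b=bay(.096); move_straight([b[0],b[1],.3]); move_pose([.5,.3,.3],q(TH)); pause(.5)
spec={"straight":(.0225,.05,.10),"squat":(.0235,.04,.09),"shaker":(.017,.067,.08),"dropper":(.0165,.02,.058)}
c,s=np.cos(RH),np.sin(RH)
snap("scene","f0",3,(220,110,360,210))
for cn in("scene","side"):
    p=camera(cn);W=cloud(p);C=-np.array(p["R"]).T@p["t"];ok=p["depth"]>0
    for k,(r,lo,hi) in spec.items():
        for z0,x in((.014,-.04),(.064,.04)):
            d=W[...,:2]-bay(J[k][2],x)
            P=W[ok&(np.hypot(d[...,0],d[...,1])<.03)&(W[...,2]>z0+lo)&(W[...,2]<z0+hi)]
            if len(P)<8: print(cn,k,x,"few");continue
            a,e=axis(P,r,C);v=a-RC
            print(cn,k,x,len(P),np.round([c*v[0]+s*v[1],-s*v[0]+c*v[1],e],4),"top",W[ok&(np.hypot(d[...,0],d[...,1])<.02)][:,2].max().round(3),a.round(4))
```

```text
dropper width 0.3665012196337861 0.3670849920337092 14.993648453964852
F [ 0.4 -0.4 -0.5]
43.4083
scene straight -0.04 266 [-0.0374 -0.0992  0.0011] top 0.121 [ 0.4841 -0.2476]
scene straight 0.04 275 [ 0.039  -0.0962  0.0012] top 0.171 [ 0.5574 -0.2697]
scene squat -0.04 293 [-0.0385  0.0313  0.0016] top 0.113 [ 0.5256 -0.1239]
scene squat 0.04 332 [0.0396 0.0321 0.0016] top 0.163 [ 0.5997 -0.1485]
scene shaker -0.04 60 [-0.0383 -0.0322  0.001 ] top 0.102 [ 0.5051 -0.184 ]
scene shaker 0.04 62 [ 0.0389 -0.0329  0.0011] top 0.152 [ 0.5779 -0.2097]
scene dropper -0.04 156 [-0.0373  0.0938  0.0008] top 0.113 [ 0.5471 -0.0652]
scene dropper 0.04 158 [0.0395 0.096  0.0008] top 0.165 [ 0.6204 -0.0881]
side straight -0.04 463 [-0.0371 -0.0987  0.0008] top 0.122 [ 0.4846 -0.2472]
side straight 0.04 521 [ 0.0396 -0.0959  0.0008] top 0.172 [ 0.558  -0.2696]
side squat -0.04 330 [-0.037   0.031   0.0013] top 0.113 [ 0.5269 -0.1246]
side squat 0.04 343 [0.0411 0.0322 0.0014] top 0.164 [ 0.6012 -0.149 ]
side shaker -0.04 33 [-0.0376 -0.0304  0.0006] top 0.103 [ 0.5063 -0.1825]
side shaker 0.04 11 [ 0.0398 -0.0302  0.0009] top 0.154 [ 0.5796 -0.2075]
side dropper -0.04 9 [-0.0369  0.0874  0.0003] top 0.113 [ 0.5454 -0.0713]
side dropper 0.04 few
```

View pics/f0.png

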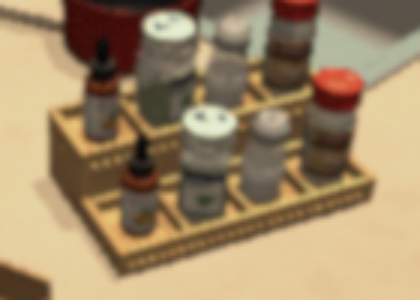

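All eight stand upright. The back row at (100,100), (168,65), (230,65) and (290,45) matches the front row column by column, and the measured centres are within about 2 mm.

```bash
python3 -c "
from cell import *
print(sign_off())"
```

```text
the job is handed in; nothing more can be done
None
```

All four refills are standing upright in the back bays behind their matching jars, the front row was not moved, and the job is handed in; the hand-in call did not return a verdict.

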